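# Run the desk camera over its arched slider

### The arm

A 7-joint arm with a two-finger parallel gripper is mounted at the origin on the work surface. World frame = base frame: x ahead of the robot, y to its left, z up, the work surface at z = 0. Lengths are in m, angles in degrees, forces in N, time in s.
With the tool pointing down it reaches from about 0.4 to 0.85 m from the base axis. Payload 10.4 kg.
Tool frame: the origin (TCP) lies at the centre of the arm's flange, where the gripper is bolted on; the fingertips stand 173 mm ahead of it and the grasp point (between the pads) lies 155 mm ahead of it; z points along the fingers, y is the line along which they close (so a half turn about z gives the same grasp; the last joint's range is limited). The gripper opens to 85 mm and grips with 20 to 120 N. Pads are 22 mm wide; open, the fingers measure 114 mm over their backs; the gripper's body (76 mm by 85 mm) begins 54 mm behind the grasp point. The pads swing forward as they close: fully open they stand 13 mm farther back than shut.
Start: joints at [68.434, 19.034, -3.707, 83.658, 1.238, 77.344, -5.071], TCP at [0.217, -0.586, 0.405] pointing down, gripper open.
Joint ranges: [-148.97, 148.97], [-28.65, 121.19], [-84.17, 76.75], [9.2, 138.47], [-72.65, 252.65], [3.7, 117.97], [-149.18, 149.18]. Speed limits (degrees/s): [127.2, 127.2, 159.86, 159.86, 180, 180, 180].

### API

Orientations are given as [roll, pitch, yaw] about the fixed x, y, z axes, in that order (R = Rz(yaw) Ry(pitch) Rx(roll)).
In Python, from bench import robot gives the robot as it stands.
- The arm moves only by the tool send_rows, never from a script. Its argument "series" is a list of rows, each a list of 2 entries, a list of its own where there are three numbers: the shift along the tool's x, y, z in m, then the turn about the tool's z in degrees. A call has 1 to 20 rows; each row shifts and turns the commanded pose from where the row before left it, along the tool's axes as they then stand; what a row does not reach is not made up. A row lasts 1/10 s, in which the tool goes at most 50 mm and 8.59 degrees, less where a joint would pass 70% of its speed; a pose out of reach is approached as far as the arm can. A call with a gripper value outside its range is refused whole. "grip" is the opening, from 0 (shut) to 1 (fully open), set as the call begins (left out, the last holds). The fingers move at their own pace and stop on an object; the grip force is fixed at half the most. Time passes only in rows, so rows that do not move let the fingers close. It gives the time, the measured TCP pose, the force, the opening and the grip force at its end, in the units of the state.
- robot.sense(): the state, without advancing time (a new reading comes with each control period).
- robot.capture(name): name is "side" or "top"; returns a dict with "image" (480x640x3 uint8, blue, green, red), "fov_y" (degrees; the focal length in pixels is half the picture's height over the tangent of half this angle, whatever the lens; pixels are square), "cx", "cy" (the principal point, pixels), "R" (3x3) and "t" (3): a world point X has camera coordinates R X + t. Camera axes: x right, y down, z forward; pixel columns grow to the right and rows downward; lengths in m; the calibration is good to about 2 mm. A picture is of the moment at which its call begins. There is no depth.
- robot.sign_off(): hands the job in; it is judged then, once.
Trained networks look in the newest picture that a camera, given by its name, has taken for a name from the list of things; names that differ only in an ending like _2 or _b are one class to them, and where a whole thing is asked for, a point or a joint stands for the part that bears it (a point fixed in the world has none). Each returns a list of dicts, best first, with "confidence" (0 to 1); they miss things now and then, are a little off and sometimes report something else, mostly with a low value. They report only what shows in the picture. A call takes as long as a camera call.
- robot.find_in(camera, thing): "position" ([x, y, z] in m, in world coordinates, good to about 4 mm: the middle of the surface that is visible of it).
- robot.trace(camera, thing): "region" (480x640 bool, what is visible of it).
- robot.pinpoint(camera, thing): "position" ([x, y, z] in m, in world coordinates, good to about 4 mm: a listed point, or the origin of a listed thing).
The state is a dict: "time_s": time; "q": joint angles; "joint_velocities": joint speeds; "joint_efforts": joint torques, N m; "ee_pos": TCP position; "orientation": TCP orientation; "wrist_force": force on the tool from outside, world axes, zero at the start; "wrist_torque": the same for the moment, N m; "grip_width": finger opening in m; "grip_force": force on a finger pad.
Only numpy, scipy, OpenCV 4.12 (cv2) and the standard library are available. Lean on these libraries where they do the work, as an engineer would, in place of code of your own. Each camera call takes 0.05 s, during which the arm holds its last target. There are 200 camera calls.

### The job

Push the camera carriage from the low right end of the arched slider over the crown to the stop at the other end, with closed fingertips against its sprung buffer plate, without gripping it. From the time it has rolled 40 mm until its last 50 mm, keep the buffer pressed in between 20 and 47 mm (3 to 7 N) without a break, so keep rolling; do not let the carriage race or slam, leave the things on the desk alone, and finish with the carriage at rest on the far stop and the buffer let go.

Things in the scene. Friction and masses are not known exactly. Their poses are not given: they have to be found in the camera images.
- rail: Fixed camera slider: two aluminium rods 56 mm apart, bent to an arch in a vertical plane, on a black base plate 130 x 500 mm. Origin: centre under the base plate, on the table, below the crown. Its y axis points along the slider from the start end to the far end; z up; yaw up to 0.4 rad either way.
- carriage (a joint): Place of the carriage: angle in rad about the arch's centre, 0 at the crown, growing towards the rail's +y. Starts at rest on the low stop, -0.32; far stop +0.42. 0.1 rad is 49 mm of travel at the buffer. A flywheel and a fluid drum slow it: effective inertia 20 kg and drag 80 N per m/s at the buffer. Let go, it rolls slowly down: back to the start before the crown, to the far stop past it.
- carriage_deck (a point): Centre of the top of the black carriage deck (90 across, 105 long, 16 mm thick), 22 mm above the rods' tops. y: forward tangent, z: radially outward. A grey camera (44 x 50 x 46 mm) stands on it, from the centre to 50 mm forward, top 68 mm above the deck. All weighs 1.0 kg nominal (hidden load: 0.7 to 1.4 times), mass centre 485 mm from the arch's centre; weight pulls m*g*sin(angle) downhill.
- buffer (a joint): Compression of the sprung buffer in m: 0 free, 0.062 at its end stop, growing as the plate is pushed forward to the carriage. Spring 150 N/m (0.020 = 3 N, 0.047 = 7 N), little damping. Two white rings on its steel rod mark the band: the one nearer the carriage enters the aluminium sleeve at about 20 mm, the other at about 47 mm.
- buffer_face (a point): Middle of the rear face of the black buffer plate, to be pushed: 80 across, 44 tall, 8 mm thick. Free, it lies 130 mm behind the carriage's centre and 40 mm radially above the rods' tops at the carriage; it moves with the buffer. y: push direction (forward tangent), z: radially outward. The rods pass 40 mm or more below this point; at full compression the plate is 7 mm from the sleeve.
- cup: Paper coffee cup with lid, 112 mm tall, 82 mm wide, a bystander; origin at the centre of its underside.
- cactus: Cactus in a clay pot, 84 mm wide, 118 mm tall, a bystander; origin at the centre of its underside.
- mouse: Black computer mouse, 105 x 60 x 30 mm, a bystander; origin at the centre of its underside.
- rail_crown (a point): Top of the arch, midway between the rods, 130 mm above the table. The rods' tops form an arc of radius 450 mm, its centre 450 mm below this point; they run from -0.50 to +0.58 rad about that centre (tops 75 and 56 mm above the table there).

How it is judged:
By the outcome, as a careful person would: the job done as asked, in the order asked, and still so for the second after the job is handed in, with the robot touching nothing.
It also fails if it takes over 45 s, if anything falls off the work surface, if the arm or the gripper's body presses on something with over 40 N, if the wrist force passes 120 N, or if a joint passes its speed limit or range.

## Working session

There is one attempt and no reset: what is moved stays moved. The work goes in short steps, Python scripts to look and compute and a tool call to move; the robot and the scene stay as the last step left them, time stands still between calls to the robot, and variables do not carry over. Pictures are saved under pics/ and viewed, at most 10 in all, crops included, and the job is handed in when it is done.

Besides the shell and the picture viewer there is one more tool, called after ">>>" by a JSON object that holds its "name" and its "arguments", one argument or row to a line. send_rows: Moves the arm, as the interface text tells. Its arguments: {"type":"object","properties":{"series":{"type":"array","items":{"type":"array"}},"grip":{"type":"number"}},"required":["series"]}

```bash
ls; mkdir -p pics
python3 - <<'E'
from bench import robot
import cv2,numpy as np
for c in("side","top"):
    d=robot.capture(c); cv2.imwrite(f"pics/{c}0.png",d["image"]); print(c,d["fov_y"],np.round(d["R"],3).tolist(),d["t"])
    for n in["rail","rail_crown","carriage_deck","buffer_face","cup","cactus","mouse"]:
        try: print(n,[(np.round(x["position"],4).tolist(),round(x["confidence"],2)) for x in robot.pinpoint(c,n)[:2]])
        except Exception as e: print(n,e)
s=robot.sense();print({k:np.round(v,3).tolist() for k,v in s.items()})
E
```

```text
pics
side 46.06005831913427 [[-0.725, -0.689, -0.01], [-0.424, 0.458, -0.781], [0.543, -0.562, -0.624]] [0.36995743 0.18096012 0.9816263 ]
rail [([0.5443, -0.0222, -0.0034], 0.67)]
rail_crown [([0.5462, -0.0293, 0.13], 0.86), ([0.3659, 0.4548, -0.0012], 0.26)]
carriage_deck [([0.5122, -0.1691, 0.1297], 0.98)]
buffer_face [([0.4813, -0.2959, 0.1063], 0.57), ([0.3697, 0.4528, -0.0018], 0.47)]
cup [([0.3692, 0.4542, -0.0022], 0.85)]
cactus [([0.6294, 0.4675, -0.0007], 0.62)]
mouse []
top 46.66577190248764 [[-0.007, -1.0, 0.018], [-0.999, 0.006, -0.043], [0.043, -0.018, -0.999]] [0.00471343 0.4881572  1.17136845]
rail [([0.5496, -0.0263, -0.0025], 0.81)]
rail_crown [([0.5481, -0.0277, 0.1328], 0.84)]
carriage_deck [([0.512, -0.1718, 0.1275], 0.67)]
buffer_face [([0.4849, -0.293, 0.1053], 0.7), ([0.5133, -0.1729, 0.1252], 0.29)]
cup [([0.3666, 0.4593, -0.0007], 0.79)]
cactus [([0.6319, 0.468, -0.0053], 0.93)]
mouse [([0.4126, -0.4303, -0.0035], 0.89)]
{'time_s': 0.8, 'q': [68.436, 19.031, -3.707, 83.656, 1.238, 77.342, -5.072], 'joint_velocities': [0.006, 0.038, -0.057, -0.033, -0.011, 0.091, -0.057], 'joint_efforts': [-0.0, -62.517, 0.049, -39.181, 0.016, 0.002, 0.0], 'ee_pos': [0.217, -0.586, 0.405], 'orientation': [179.989, -0.001, 20.268], 'wrist_force': [-0.215, 0.116, 0.041], 'wrist_torque': [0.064, -0.022, 0.036], 'grip_force': 0.0, 'grip_width': 0.086}
```

View pics/side0.png

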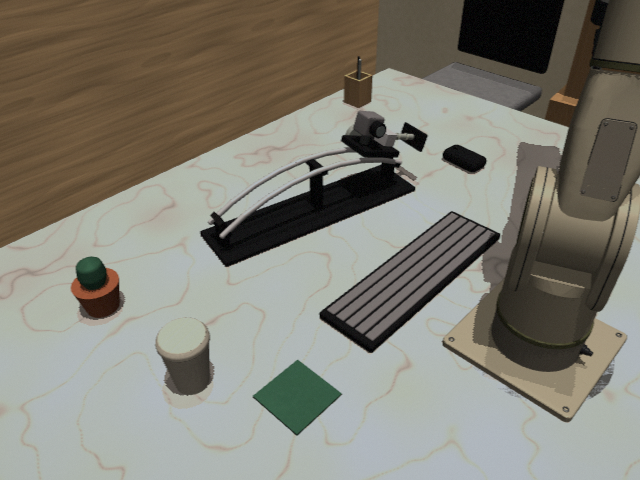

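View pics/top0.png

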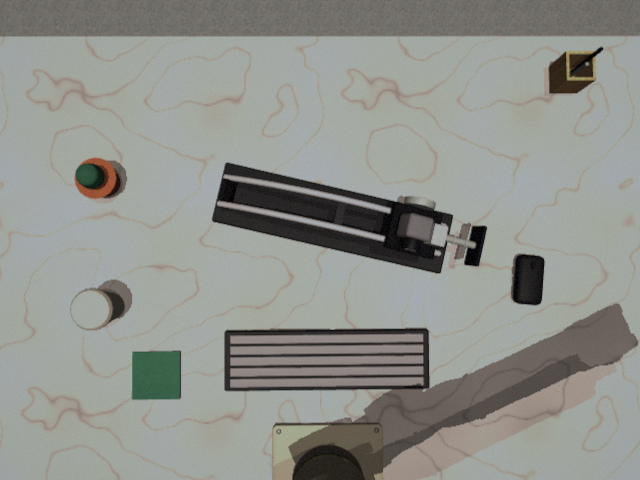

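Both views agree. The side view shows the carriage near (370,135) at the low right end with its plate at (415,135). In the top view the plate is at (476,245), the mouse is near it at (528,280), and the rail yaw is about -13°. I'll turn the tool so its x axis lies along the rail and shut the fingers, then fit the rail pose.

>>> {"name": "send_rows", "arguments": {
  "series": [
    [[0,0,0],-8],
    [[0,0,0],-8],
    [[0,0,0],-8],
    [[0,0,0],-8],
    [[0,0,0],-8],
    [[0,0,0],-8],
    [[0,0,0],-8]
  ],
  "grip": 0
}}

```text
time_s: 1.5
ee_pos: [0.2165, -0.5863, 0.4047]
orientation: [180.0, 0.0, 76.6]
wrist_force: [-0.1, -0.3, -0.8]
grip_width: -0.0004
grip_force: 0.0
```

```bash
cat > h.py <<'E'
import numpy as np, json
from scipy.optimize import least_squares
from bench import robot
def face(th,c,h=0.): # rail u,z of rear plate face; h up the plate
    r=np.array([np.sin(th),np.cos(th)]);t=np.array([np.cos(th),-np.sin(th)])
    return (0.49+h)*r+(c-.130)*t+[0,-.32]
def tool(th,c,off=.011):   # tcp u,z to hold compression c at th (tip at plate middle)
    P=face(th,c); u=P[0]+.022*np.sin(th) if th<0 else P[0]
    if th<0: # top edge touches
        u=face(th,c,.022)[0]
    return np.array([u-off,P[1]+.173])
def rail():
    return json.load(open("rail.json"))
def st():
    x,y,yaw=rail(); s=robot.sense(); p=np.array(s["ee_pos"]); d=np.array([-np.sin(yaw),np.cos(yaw)]); l=np.array([np.cos(yaw),np.sin(yaw)])
    e=p[:2]-[x,y]; f=np.array(s["wrist_force"])
    return dict(t=s["time_s"],u=e@d,lat=e@l,z=p[2],yaw=s["orientation"][2],fu=f[:2]@d,fl=f[:2]@l,fz=f[2],g=s["grip_width"])
E
python3 - <<'E'
from h import *
import cv2
obs=[]
for c in("side","top"):
    d=robot.capture(c)
    for n,u,z in[("rail",0,0),("rail_crown",0,.13),("carriage_deck",.472*np.sin(-.32),0),("buffer_face",face(-.32,0)[0],0)]:
        for k in robot.pinpoint(c,n)[:1]:
            if k["confidence"]>.5: obs.append((u,*k["position"][:2],n))
    if c=="top":
        for r in robot.trace(c,"rail")[:1]:
            m=r["region"].astype(np.uint8); print(cv2.minAreaRect(cv2.findNonZero(m)),r["confidence"])
first=[(0,.5443,-.0222),(0,.5462,-.0293),(-.1485,.5122,-.1691),(-.2775,.4813,-.2959),(0,.5496,-.0263),(0,.5481,-.0277),(-.1485,.512,-.1718),(-.2775,.4849,-.293)]
o=np.array([a[:3] for a in obs]+first,float)
f=lambda p:np.r_[p[0]-np.sin(p[2])*o[:,0]-o[:,1],p[1]+np.cos(p[2])*o[:,0]-o[:,2]]
r=least_squares(f,[.547,-.028,-.23],loss="soft_l1",f_scale=.004);print(r.x,np.degrees(r.x[2]),np.round(f(r.x)*1e3,1))
json.dump(list(r.x),open("rail.json","w")); s=st();print(s);print("tool touch",tool(-.32,0))
E
```

```text
((350.4859619140625, 217.72750854492188), (270.2061462402344, 70.15615844726562), 12.994617462158203) 0.88
[ 0.54672295 -0.02581864 -0.23357402] -13.382805752666453 [ 0.8 -2.   0.2  1.4  1.9  0.5  0.7 -2.2  2.4  0.5  0.2  1.2 -2.9 -1.4
  0.4 -2.4 -2.5  1.   3.1  1.2 -0.   2.2 -1.3 -6.1 -3.6  3.5 -1.2  0.1
  0.5  1.9  1.5 -2.8]
{'t': 2.05, 'u': np.float64(-0.6216354139208538), 'lat': np.float64(-0.19142885143385466), 'z': np.float64(0.4047462666345276), 'yaw': np.float64(76.22803594180014), 'fu': np.float64(-0.3295484722376933), 'fl': np.float64(0.5471057435501686), 'fz': np.float64(0.05964004917386927), 'g': -0.00027912708345969066}
tool touch [-0.29545868  0.2772317 ]
```

>>> {"name": "send_rows", "arguments": {
  "series": [
    [[0.01,0.01,0],-0.4],
    [[0.025,0.02,0],0],
    [[0.025,0.02,0],0],
    [[0.025,0.02,0],0],
    [[0.025,0.02,0],0],
    [[0.025,0.02,0.01],0],
    [[0.025,0.02,0.01],0],
    [[0.025,0.02,0.02],0],
    [[0.025,0.02,0.02],0],
    [[0.025,0.015,0.02],0],
    [[0.025,0.0064,0.02],0],
    [[0.02,0,0.02],0],
    [[0.01,0,0.013],0],
    [[0,0,0],0],
    [[0,0,0],0]
  ]
}}

```text
time_s: 3.55
ee_pos: [0.4696, -0.3491, 0.2724]
orientation: [180.0, 0.0, 76.6]
wrist_force: [-0.2, 0.3, 1.1]
grip_width: -0.0001
grip_force: 0.0
```

Run:
```python
from h import *
import cv2
print(st())
for c in("side","top"): 
    d=robot.capture(c)["image"]; cv2.imwrite(f"pics/{c}1.png",cv2.resize(d[60:220,320:520] if c=="side" else d[160:320,380:580],None,fx=4,fy=4)[:600])
a=cv2.imread("pics/side1.png");b=cv2.imread("pics/top1.png")
cv2.imwrite("pics/both1.png",cv2.resize(np.hstack([a,b]),(800,300)))
```

```text
{'t': 3.55, 'u': np.float64(-0.33233850147355626), 'lat': np.float64(-0.00018707046297725024), 'z': np.float64(0.2724302430827682), 'yaw': np.float64(76.63474213526248), 'fu': np.float64(0.22478986518980998), 'fl': np.float64(-0.2611804749127789), 'fz': np.float64(1.0751828235851093), 'g': -8.125864786342105e-05}
```

View pics/both1.png

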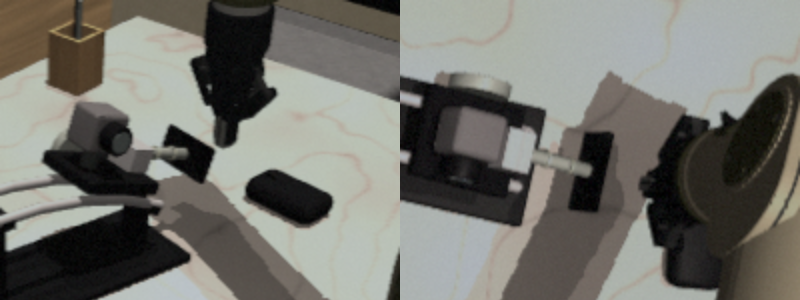

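The crops show the shut fingertips behind the middle of the plate, lined up laterally and clear of the mouse. I'll make contact now and calibrate by force.

>>> {"name": "send_rows", "arguments": {
  "series": [
    [[0.01,0,0],0],
    [[0.01,0,0],0],
    [[0.01,0,0],0],
    [[0.005,0,-0.001],0],
    [[0.004,0,-0.001],0],
    [[0.004,0,-0.001],0],
    [[0.003,0,-0.001],0],
    [[0.002,0,-0.001],0],
    [[0,0,0],0]
  ]
}}

```text
time_s: 4.55
ee_pos: [0.4808, -0.3016, 0.2768]
orientation: [180.0, 0.0, 76.7]
wrist_force: [0.5, -1.9, -1.0]
grip_width: 0.0
grip_force: 0.8
```

Run:
```python
from h import *
print(st())
d=robot.capture("side");s=st();print(s)
s=st();print(s)
import cv2; cv2.imwrite("pics/s2.png",cv2.resize(d["image"][90:190,330:470],None,fx=5,fy=5))
```

```text
{'t': 4.55, 'u': np.float64(-0.28358605950885957), 'lat': np.float64(-0.00033187123712254607), 'z': np.float64(0.27680782614259153), 'yaw': np.float64(76.67006191739489), 'fu': np.float64(-1.738486574168172), 'fl': np.float64(0.8797915158154717), 'fz': np.float64(-1.0499620914563226), 'g': 3.4232814645099974e-05}
{'t': 4.6, 'u': np.float64(-0.28376971944348933), 'lat': np.float64(-0.0003446347853162024), 'z': np.float64(0.27674318547317295), 'yaw': np.float64(76.66059029423856), 'fu': np.float64(-1.9359950917671895), 'fl': np.float64(1.2544387334905815), 'fz': np.float64(0.7852289830291965), 'g': 0.0001273093622939715}
{'t': 4.6, 'u': np.float64(-0.28376971944348933), 'lat': np.float64(-0.0003446347853162024), 'z': np.float64(0.27674318547317295), 'yaw': np.float64(76.66059029423856), 'fu': np.float64(-1.9359950917671895), 'fl': np.float64(1.2544387334905815), 'fz': np.float64(0.7852289830291965), 'g': 0.0001273093622939715}
```

View pics/s2.png

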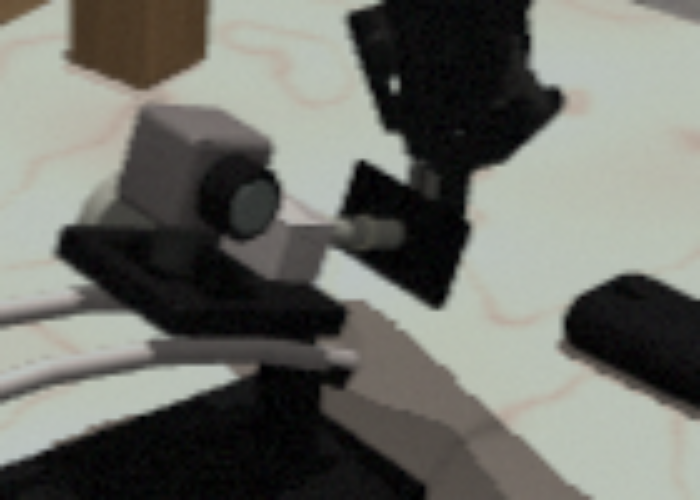

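```bash
cat > plan.py <<'E'
from h import *
import os,sys
OFF=.011
def comp(th,u,z):
    U=u+OFF
    if th<0: c=.13+(U-.512*np.sin(th))/np.cos(th)
    else: c=.13+U*np.cos(th)-(z-.173+.32)*np.sin(th)
    return min(max(c,0),.062)
DT=.005
def acc(th,v,F,m,fr):
    f=F-m*9.81*np.sin(th)*.99-80*v
    if abs(v)<1e-4 and abs(f)<fr: return 0.
    return (f-fr*np.sign(v if abs(v)>=1e-4 else f))/20
def stepc(th,v,F,m,fr):
    v+=acc(th,v,F,m,fr)*DT; th+=v/.49*DT
    if th<=-.32: th,v=-.32,max(v,0)
    if th>=.42: th,v=.42,min(v,0)
    return th,v
def sim(path,m,fr,lag=0.):  # path rows (t,u,z)
    p=np.array(path); th,v=-.32,0.; out=[]
    for t in np.arange(p[0,0],p[-1,0]+DT/2,DT):
        u=np.interp(t-lag,p[:,0],p[:,1]); z=np.interp(t-lag,p[:,0],p[:,2])
        c=comp(th,u,z); out.append((t,th,v,c)); th,v=stepc(th,v,150*c,m,fr)
    return np.array(out)
def Fd(th): return np.interp(th,[-.32,-.1,.1,.25,.34],[5.6,5.0,4.3,4.0,3.8])
def plan(th,v,c,m,fr,u,z,n=20,rate=4.):
    F=150*c; rows=[]
    for k in range(n):
        for _ in range(20):
            F+=np.clip(Fd(th)-F,-rate*DT,rate*DT); th,v=stepc(th,v,F,m,fr)
        U,Z=tool(th,F/150,OFF); Z-=.004
        rows.append((round((U-u)*1e3,1),round(-(Z-z)*1e3,1),round(th,3),round(v*1e3),round(F,2))); u,z=U,Z
    return rows
E
cat > hist.py <<'E'
# calls: start pose(u,z,t) then rows (du,dz up) mm
start=(4.6,-.2838,.2767)
calls=[]  # each: (rows, holds_after_s)
meas=[]   # (t,u,z,fu)
E
python3 - <<'E'
from plan import *
for m,fr in((.7,.2),(1,.3),(1.4,.3)):
    print(m)
    for r in plan(-.32,0,.0125,m,fr,-.2838,.2767,n=16 if m!=1 else 75)[::1 if m==1 else 3]: print(*r)
E
```

```text
0.7
3.6 -1.8 -0.318 17 2.28
6.6 -3.0 -0.297 48 3.48
8.6 -3.6 -0.262 66 4.67
7.2 -3.1 -0.218 78 5.32
7.6 -2.9 -0.169 79 5.19
7.4 -2.4 -0.122 75 5.06
1
3.8 -1.9 -0.318 20 2.28
5.1 -2.3 -0.312 35 2.68
6.4 -2.9 -0.304 46 3.08
7.3 -3.4 -0.293 55 3.48
8.1 -3.7 -0.281 62 3.88
8.8 -3.8 -0.268 68 4.27
9.4 -3.9 -0.253 74 4.67
9.9 -4.0 -0.238 78 5.07
9.5 -3.7 -0.221 82 5.33
7.9 -3.3 -0.204 84 5.29
8.0 -3.2 -0.187 85 5.24
8.1 -3.1 -0.17 84 5.19
8.0 -2.9 -0.153 83 5.15
7.9 -2.7 -0.136 81 5.1
7.8 -2.5 -0.12 79 5.06
7.6 -2.4 -0.104 77 5.01
7.4 -2.2 -0.088 75 4.96
7.2 -2.0 -0.073 72 4.91
7.0 -1.9 -0.059 70 4.86
6.8 -1.7 -0.045 68 4.81
6.6 -1.6 -0.031 65 4.76
6.4 -1.4 -0.018 63 4.72
6.2 -1.3 -0.006 61 4.67
5.8 -1.2 0.007 59 4.63
5.5 -1.1 0.018 57 4.59
5.3 -1.0 0.03 54 4.55
5.1 -0.9 0.041 53 4.51
4.9 -0.8 0.051 51 4.47
4.8 -0.7 0.061 49 4.44
4.6 -0.7 0.071 47 4.4
4.4 -0.6 0.08 45 4.37
4.3 -0.6 0.089 44 4.34
4.1 -0.5 0.098 42 4.31
4.1 -0.4 0.107 41 4.29
3.9 -0.4 0.115 39 4.27
3.8 -0.3 0.123 38 4.26
3.7 -0.3 0.13 37 4.24
3.6 -0.3 0.138 35 4.23
3.4 -0.2 0.145 34 4.21
3.3 -0.2 0.151 33 4.2
3.2 -0.2 0.158 
[... 208 characters left out ...]
 4.08
2.3 -0.0 0.214 23 4.07
2.3 0.0 0.219 22 4.06
2.2 0.0 0.223 22 4.05
2.1 0.0 0.227 21 4.05
2.1 0.0 0.232 20 4.04
2.0 0.0 0.236 20 4.03
1.9 0.0 0.24 19 4.02
1.9 0.1 0.244 19 4.01
1.8 0.1 0.247 18 4.01
1.8 0.1 0.251 17 4.0
1.7 0.1 0.255 17 3.99
1.6 0.1 0.258 16 3.98
1.6 0.1 0.261 16 3.98
1.5 0.1 0.264 15 3.97
1.5 0.1 0.267 15 3.96
1.4 0.1 0.27 14 3.95
1.4 0.1 0.273 14 3.95
1.4 0.1 0.276 14 3.94
1.3 0.1 0.279 13 3.94
1.3 0.1 0.281 13 3.93
1.2 0.1 0.284 12 3.92
1.2 0.1 0.286 12 3.92
1.2 0.1 0.289 12 3.91
1.1 0.1 0.291 11 3.91
1.1 0.1 0.293 11 3.9
1.4
4.0 -2.0 -0.317 25 2.28
8.4 -3.9 -0.287 67 3.48
10.5 -4.3 -0.24 85 4.67
8.8 -3.5 -0.185 93 5.23
8.7 -2.9 -0.129 88 5.08
7.9 -2.3 -0.078 79 4.93
```

```bash
sed -i 's/f=F-m\*9.81/f=F+m*9.81/' plan.py
python3 - <<'E'
from plan import *
for m,fr in((.7,.2),(1,.3),(1.4,.3)):
    print(m)
    R=plan(-.32,0,.0125,m,fr,-.2838,.2767,n=100)
    for r in R[:22:2] if m==1 else R[::6]: 
        if r[2]<.42: print(*r)
E
```

```text
0.7
2.7 -1.3 -0.32 0 2.28
4.0 -1.6 -0.311 18 4.67
3.6 -1.7 -0.273 40 5.47
4.1 -1.8 -0.221 44 5.33
4.5 -1.7 -0.165 47 5.18
4.9 -1.5 -0.106 50 5.02
5.2 -1.3 -0.043 53 4.8
5.3 -1.0 0.023 55 4.57
5.6 -0.7 0.093 58 4.33
6.1 -0.3 0.166 62 4.17
6.6 0.2 0.245 66 4.01
7.0 0.7 0.329 71 3.83
7.6 1.6 0.419 77 3.8
1
2.7 -1.3 -0.32 0 2.28
2.5 -0.8 -0.32 0 3.08
2.6 -0.9 -0.32 1 3.88
3.1 -1.1 -0.318 8 4.67
3.8 -1.5 -0.313 16 5.47
2.0 -1.0 -0.305 23 5.56
2.4 -1.2 -0.295 27 5.53
2.6 -1.3 -0.283 29 5.5
2.8 -1.3 -0.271 30 5.47
2.9 -1.4 -0.259 32 5.43
3.0 -1.4 -0.245 33 5.4
1.4
2.7 -1.3 -0.32 0 2.28
2.5 -0.8 -0.32 0 4.67
1.0 -0.5 -0.312 11 5.58
1.3 -0.7 -0.296 15 5.53
1.6 -0.8 -0.276 17 5.48
1.8 -0.9 -0.253 20 5.42
2.2 -0.9 -0.227 23 5.35
2.6 -1.0 -0.196 27 5.26
3.0 -1.1 -0.16 32 5.16
3.6 -1.1 -0.118 37 5.05
4.2 -1.1 -0.069 43 4.89
4.9 -1.1 -0.012 50 4.69
5.5 -0.9 0.054 58 4.46
6.5 -0.6 0.13 67 4.24
7.7 -0.0 0.219 79 4.06
9.0 0.9 0.323 92 3.84
```

>>> {"name": "send_rows", "arguments": {
  "series": [
    [[0.0025,0,-0.001],0],
    [[0.0025,0,-0.0008],0],
    [[0.0025,0,-0.0008],0],
    [[0.0025,0,-0.0008],0],
    [[0.0025,0,-0.0009],0],
    [[0.0025,0,-0.0009],0],
    [[0.003,0,-0.001],0],
    [[0.003,0,-0.001],0]
  ]
}}

```text
time_s: 5.4
ee_pos: [0.4855, -0.2814, 0.2844]
orientation: [180.0, 0.1, 76.6]
wrist_force: [-2.8, -5.5, 3.3]
grip_width: -0.0001
grip_force: 2.9
```

```bash
cat >> plan.py <<'E'
class H: pass
def analyse(n=12,rate=4.,rep=True):
    ns={}; exec(open("hist.py").read(),ns); s=st()
    t,u,z=ns["start"]; path=[(t,u,z)]; 
    meas=[tuple(x) for x in json.load(open("meas.json"))] if os.path.exists("meas.json") else []
    if not meas or meas[-1][0]<s["t"]: meas.append((s["t"],s["u"],s["z"],s["fu"],s["fz"])); json.dump(meas,open("meas.json","w"))
    for rows in ns["calls"]:
        for du,dz in rows: t+=.1;u+=du/1e3;z+=dz/1e3; path.append((t,u,z))
    M=np.array(meas); P=np.array(path)
    Ferr=lambda p:[np.interp(a[0],o[:,0],o[:,3])*150/np.cos(np.interp(a[0],o[:,0],o[:,1]))+a[3] for o in [sim(path,p[0],p[1],p[2])] for a in M]
    r=least_squares(lambda p:np.r_[np.array(Ferr(p))/.3,(p[0]-1)/.25,(p[1]-.3)/.3,(p[2]-.03)/.03],[1,.3,.03],bounds=([.65,0,0],[1.45,1.5,.15]),diff_step=1e-2)
    o=sim(path,*r.x)[-1]
    print("t %.2f meas u %.4f z %.4f fu %.2f fl %.2f fz %.2f lat %.4f"%(s["t"],s["u"],s["z"],s["fu"],s["fl"],s["fz"],s["lat"]),"cmd end",P[-1].round(4))
    print("m,fr,lag",r.x.round(2),"th %.3f v %.0f mm/s c %.1f F %.2f"%(o[1],o[2]*1e3,o[3]*1e3,o[3]*150),"res",np.round(Ferr(r.x),2))
    for k in plan(o[1],o[2],o[3],r.x[0],r.x[1],P[-1,1],P[-1,2],n,rate): print(*k)
E
sed -i 's/^calls=.*/calls=[[(2.5,1),(2.5,.8),(2.5,.8),(2.5,.8),(2.5,.9),(2.5,.9),(3,1),(3,1)]]/' hist.py
python3 -c "from plan import *;analyse()"
```

```text
t 5.40 meas u -0.2628 z 0.2844 fu -6.02 fl -1.49 fz 3.30 lat -0.0004 cmd end [ 5.4    -0.2628  0.2839]
m,fr,lag [1.21 0.4  0.  ] th -0.319 v 4 mm/s c 34.0 F 5.10 res [-0.65]
3.1 -1.4 -0.318 8 5.5
1.5 -0.7 -0.316 12 5.59
1.2 -0.6 -0.313 14 5.58
1.4 -0.7 -0.31 16 5.57
1.5 -0.8 -0.307 17 5.56
1.6 -0.8 -0.303 19 5.55
1.7 -0.9 -0.299 19 5.54
1.8 -0.9 -0.295 20 5.53
1.8 -0.9 -0.291 21 5.52
1.9 -1.0 -0.287 21 5.51
2.0 -1.0 -0.282 22 5.5
2.0 -1.0 -0.278 22 5.49
```

>>> {"name": "send_rows", "arguments": {
  "series": [
    [[0.003,0,-0.0012],0],
    [[0.002,0,-0.0008],0],
    [[0.0015,0,-0.0007],0],
    [[0.0015,0,-0.0007],0],
    [[0.0015,0,-0.0008],0]
  ]
}}

```text
time_s: 5.9
ee_pos: [0.4877, -0.2725, 0.2888]
orientation: [180.0, 0.1, 76.6]
wrist_force: [-3.2, -6.3, 4.6]
grip_width: 0.0001
grip_force: 3.2
```

```bash
sed -i 's/\*150\/np.cos(np.interp(a\[0\],o\[:,0\],o\[:,1\]))+a\[3\]/*150-ft(a,np.interp(a[0],o[:,0],o[:,1]))/; s/^class H: pass/ft=lambda a,th:-a[3]*np.cos(th)+a[4]*np.sin(th)/' plan.py
sed -i 's/^meas=.*/calls+=[[(3,1.2),(2,.8),(1.5,.7),(1.5,.7),(1.5,.8)]]/' hist.py
python3 -c "from plan import *;analyse()"
```

```text
t 5.90 meas u -0.2537 z 0.2888 fu -6.85 fl -1.68 fz 4.60 lat -0.0003 cmd end [ 5.9    -0.2533  0.2881]
m,fr,lag [1.01 0.3  0.03] th -0.300 v 22 mm/s c 34.2 F 5.14 res [ 0.13 -0.05]
4.2 -2.6 -0.295 24 5.53
2.3 -1.2 -0.29 26 5.52
2.4 -1.2 -0.285 27 5.5
2.6 -1.3 -0.279 29 5.49
2.7 -1.3 -0.273 29 5.47
2.8 -1.3 -0.267 30 5.46
2.8 -1.3 -0.261 31 5.44
2.9 -1.3 -0.254 32 5.42
3.0 -1.4 -0.248 32 5.4
3.0 -1.4 -0.241 33 5.39
3.1 -1.4 -0.234 33 5.37
3.2 -1.4 -0.228 34 5.35
```

>>> {"name": "send_rows", "arguments": {
  "series": [
    [[0.0035,0,-0.002],0],
    [[0.0025,0,-0.0015],0],
    [[0.0025,0,-0.0014],0],
    [[0.0026,0,-0.0014],0],
    [[0.0027,0,-0.0014],0]
  ]
}}

```text
time_s: 6.4
ee_pos: [0.4909, -0.2586, 0.296]
orientation: [180.0, 0.0, 76.6]
wrist_force: [-1.3, -5.4, -0.1]
grip_width: 0.0001
grip_force: 2.6
```

```bash
echo 'calls+=[[(3.5,2),(2.5,1.5),(2.5,1.4),(2.6,1.4),(2.7,1.4)]]'>>hist.py
python3 -c "from plan import *;analyse()"
```

```text
t 6.40 meas u -0.2394 z 0.2960 fu -5.54 fl -0.01 fz -0.14 lat -0.0004 cmd end [ 6.4    -0.2395  0.2958]
m,fr,lag [1.01 0.3  0.03] th -0.275 v 28 mm/s c 35.8 F 5.37 res [ 0.13 -0.05 -0.  ]
2.3 -0.8 -0.269 29 5.46
2.7 -1.3 -0.263 30 5.44
2.8 -1.3 -0.256 31 5.43
2.9 -1.3 -0.25 32 5.41
3.0 -1.4 -0.243 32 5.39
3.1 -1.4 -0.237 33 5.37
3.1 -1.4 -0.23 34 5.36
3.2 -1.4 -0.223 34 5.34
3.3 -1.4 -0.216 35 5.32
3.3 -1.4 -0.209 36 5.3
3.4 -1.4 -0.201 36 5.28
3.5 -1.4 -0.194 37 5.26
```

Model and reading agree: mass about 1.0 kg, compression 36 mm. Continuing.

>>> {"name": "send_rows", "arguments": {
  "series": [
    [[0.0025,0,-0.0013],0],
    [[0.0027,0,-0.0014],0],
    [[0.0028,0,-0.0014],0],
    [[0.0029,0,-0.0014],0],
    [[0.003,0,-0.0014],0],
    [[0.0031,0,-0.0014],0],
    [[0.0031,0,-0.0014],0]
  ]
}}

```text
time_s: 7.1
ee_pos: [0.4956, -0.239, 0.3058]
orientation: [180.0, 0.0, 76.7]
wrist_force: [-1.3, -4.3, 2.1]
grip_width: -0.0001
grip_force: 2.5
```

```bash
echo 'calls+=[[(2.5,1.3),(2.7,1.4),(2.8,1.4),(2.9,1.4),(3,1.4),(3.1,1.4),(3.1,1.4)]]'>>hist.py
python3 -c "from plan import *;analyse()"
```

```text
t 7.10 meas u -0.2192 z 0.3058 fu -4.45 fl -0.32 fz 2.13 lat -0.0004 cmd end [ 7.1    -0.2194  0.3055]
m,fr,lag [0.93 0.11 0.03] th -0.225 v 32 mm/s c 32.3 F 4.85 res [-0.04 -0.45 -0.46  0.99]
4.8 -1.3 -0.218 34 5.25
3.8 -1.5 -0.211 36 5.3
3.5 -1.4 -0.204 38 5.28
3.7 -1.5 -0.196 39 5.26
3.8 -1.5 -0.187 40 5.24
3.9 -1.5 -0.179 41 5.22
4.0 -1.5 -0.171 42 5.19
4.1 -1.5 -0.162 43 5.17
4.2 -1.5 -0.153 44 5.15
4.3 -1.5 -0.144 45 5.12
4.4 -1.5 -0.135 45 5.1
4.4 -1.5 -0.126 46 5.07
```

>>> {"name": "send_rows", "arguments": {
  "series": [
    [[0.0048,0,-0.0015],0],
    [[0.004,0,-0.0015],0],
    [[0.0037,0,-0.0015],0],
    [[0.0038,0,-0.0015],0]
  ]
}}

```text
time_s: 7.5
ee_pos: [0.4993, -0.2232, 0.3119]
orientation: [180.0, 0.0, 76.6]
wrist_force: [-2.1, -5.8, 2.9]
grip_width: -0.0
grip_force: 2.8
```

```bash
echo 'calls+=[[(4.8,1.5),(4,1.5),(3.7,1.5),(3.8,1.5)]]'>>hist.py
python3 -c "from plan import *;analyse()"
```

```text
t 7.50 meas u -0.2030 z 0.3119 fu -6.13 fl -0.69 fz 2.95 lat -0.0004 cmd end [ 7.5    -0.2031  0.3115]
m,fr,lag [0.94 0.15 0.03] th -0.197 v 38 mm/s c 35.1 F 5.26 res [-0.02 -0.41 -0.42  1.04 -0.17]
2.5 -0.9 -0.189 39 5.24
3.8 -1.5 -0.181 40 5.22
3.9 -1.5 -0.173 41 5.2
4.0 -1.5 -0.164 42 5.18
4.1 -1.5 -0.155 43 5.15
4.2 -1.5 -0.147 44 5.13
4.3 -1.5 -0.138 45 5.1
4.4 -1.4 -0.128 45 5.08
4.5 -1.4 -0.119 46 5.05
4.5 -1.4 -0.11 47 5.03
4.6 -1.4 -0.1 47 5.0
4.7 -1.4 -0.09 48 4.97
```

>>> {"name": "send_rows", "arguments": {
  "series": [
    [[0.0032,0,-0.0014],0],
    [[0.0038,0,-0.0016],0],
    [[0.0039,0,-0.0016],0],
    [[0.004,0,-0.0016],0],
    [[0.0041,0,-0.0015],0],
    [[0.0042,0,-0.0015],0]
  ]
}}

```text
time_s: 8.1
ee_pos: [0.5047, -0.2005, 0.3209]
orientation: [180.0, 0.0, 76.7]
wrist_force: [-2.2, -5.0, 0.9]
grip_width: 0.0001
grip_force: 2.5
```

```bash
echo 'calls+=[[(3.2,1.4),(3.8,1.6),(3.9,1.6),(4,1.6),(4.1,1.5),(4.2,1.5)]]'>>hist.py
python3 -c "from plan import *;analyse()"
```

```text
t 8.10 meas u -0.1796 z 0.3209 fu -5.37 fl -1.02 fz 0.89 lat -0.0004 cmd end [ 8.1    -0.1799  0.3207]
m,fr,lag [0.93 0.18 0.03] th -0.148 v 43 mm/s c 33.9 F 5.08 res [-0.01 -0.4  -0.4   1.06 -0.15 -0.1 ]
3.1 -0.3 -0.139 44 5.11
4.3 -1.4 -0.13 45 5.08
4.4 -1.4 -0.12 45 5.06
4.5 -1.4 -0.111 46 5.03
4.6 -1.4 -0.102 47 5.01
4.6 -1.4 -0.092 48 4.97
4.7 -1.3 -0.082 48 4.94
4.8 -1.3 -0.072 49 4.9
4.9 -1.3 -0.062 50 4.87
4.9 -1.3 -0.052 51 4.83
5.0 -1.2 -0.041 51 4.8
5.1 -1.2 -0.031 52 4.76
```

>>> {"name": "send_rows", "arguments": {
  "series": [
    [[0.0041,0,-0.0012],0],
    [[0.0043,0,-0.0013],0],
    [[0.0044,0,-0.0013],0],
    [[0.0045,0,-0.0013],0],
    [[0.0046,0,-0.0013],0],
    [[0.0046,0,-0.0013],0]
  ]
}}

```text
time_s: 8.7
ee_pos: [0.5109, -0.1748, 0.329]
orientation: [180.0, 0.0, 76.6]
wrist_force: [-1.1, -5.0, 3.9]
grip_width: -0.0001
grip_force: 2.7
```

```bash
echo 'calls+=[[(4.1,1.2),(4.3,1.3),(4.4,1.3),(4.5,1.3),(4.6,1.3),(4.6,1.3)]]'>>hist.py
python3 -c "from plan import *;analyse()"
```

```text
t 8.70 meas u -0.1532 z 0.3290 fu -5.14 fl 0.09 fz 3.90 lat -0.0004 cmd end [ 8.7    -0.1534  0.3284]
m,fr,lag [0.95 0.13 0.03] th -0.092 v 47 mm/s c 32.6 F 4.90 res [-0.02 -0.41 -0.41  1.04 -0.17 -0.13  0.13]
3.7 -1.0 -0.082 48 4.94
4.8 -1.3 -0.072 49 4.9
4.9 -1.3 -0.062 50 4.87
5.0 -1.3 -0.052 51 4.83
5.1 -1.3 -0.041 52 4.8
5.2 -1.2 -0.031 52 4.76
5.2 -1.2 -0.02 53 4.72
5.3 -1.2 -0.009 54 4.68
5.4 -1.1 0.002 55 4.64
5.3 -1.1 0.013 56 4.6
5.4 -1.0 0.025 56 4.56
5.4 -1.0 0.036 57 4.52
```

>>> {"name": "send_rows", "arguments": {
  "series": [
    [[0.0046,0,-0.0015],0],
    [[0.0048,0,-0.0014],0],
    [[0.0049,0,-0.0014],0],
    [[0.005,0,-0.0014],0],
    [[0.0051,0,-0.0013],0],
    [[0.0052,0,-0.0013],0]
  ]
}}

```text
time_s: 9.3
ee_pos: [0.5177, -0.1458, 0.3369]
orientation: [180.0, 0.0, 76.7]
wrist_force: [-0.0, -4.4, -0.5]
grip_width: -0.0004
grip_force: 2.4
```

```bash
echo 'calls+=[[(4.6,1.5),(4.8,1.4),(4.9,1.4),(5,1.4),(5.1,1.3),(5.2,1.3)]]'>>hist.py
python3 -c "from plan import *;analyse()"
```

```text
t 9.30 meas u -0.1235 z 0.3369 fu -4.30 fl 0.99 fz -0.54 lat -0.0004 cmd end [ 9.3    -0.1238  0.3367]
m,fr,lag [0.99 0.   0.03] th -0.030 v 52 mm/s c 30.8 F 4.62 res [-0.01 -0.4  -0.41  1.02 -0.2  -0.18  0.05  0.31]
4.4 -0.3 -0.019 53 4.72
5.4 -1.2 -0.008 55 4.68
5.4 -1.1 0.003 56 4.64
5.4 -1.1 0.015 57 4.6
5.5 -1.1 0.026 58 4.56
5.6 -1.0 0.038 59 4.52
5.7 -1.0 0.05 60 4.48
5.8 -0.9 0.062 61 4.43
5.9 -0.9 0.075 61 4.39
6.0 -0.8 0.088 62 4.35
6.1 -0.7 0.1 63 4.3
6.3 -0.7 0.113 64 4.27
```

>>> {"name": "send_rows", "arguments": {
  "series": [
    [[0.0052,0,-0.0009],0],
    [[0.0054,0,-0.0011],0],
    [[0.0055,0,-0.0011],0],
    [[0.0055,0,-0.0011],0],
    [[0.0056,0,-0.001],0],
    [[0.0057,0,-0.001],0]
  ]
}}

```text
time_s: 9.9
ee_pos: [0.5254, -0.1135, 0.343]
orientation: [180.0, 0.0, 76.7]
wrist_force: [0.1, -5.1, 2.4]
grip_width: -0.0003
grip_force: 2.5
```

```bash
echo 'calls+=[[(5.2,.9),(5.4,1.1),(5.5,1.1),(5.5,1.1),(5.6,1),(5.7,1)]]'>>hist.py; sed -i 's/4.3,4.0,3.8/4.4,4.2,4.1/' plan.py
python3 -c "from plan import *;analyse()"
```

```text
t 9.90 meas u -0.0902 z 0.3430 fu -4.96 fl 1.30 fz 2.44 lat -0.0004 cmd end [ 9.9    -0.0909  0.3429]
m,fr,lag [0.93 0.15 0.03] th 0.035 v 57 mm/s c 31.1 F 4.67 res [-0.03 -0.43 -0.43  1.02 -0.19 -0.14  0.14  0.43 -0.37]
3.3 -0.2 0.047 58 4.56
5.7 -0.9 0.059 59 4.53
5.8 -0.8 0.071 60 4.49
5.9 -0.8 0.083 61 4.45
6.0 -0.7 0.096 62 4.41
6.2 -0.7 0.108 63 4.39
6.3 -0.6 0.121 64 4.37
6.4 -0.5 0.134 65 4.35
6.5 -0.4 0.148 66 4.34
6.7 -0.4 0.161 67 4.32
6.8 -0.3 0.175 68 4.3
6.9 -0.2 0.189 70 4.28
```

>>> {"name": "send_rows", "arguments": {
  "series": [
    [[0.0052,0,-0.0007],0],
    [[0.0056,0,-0.0008],0],
    [[0.0058,0,-0.0008],0],
    [[0.0059,0,-0.0008],0],
    [[0.006,0,-0.0007],0],
    [[0.0061,0,-0.0007],0]
  ]
}}

```text
time_s: 10.5
ee_pos: [0.5334, -0.0798, 0.3473]
orientation: [180.0, 0.0, 76.7]
wrist_force: [1.4, -5.0, 1.9]
grip_width: -0.0001
grip_force: 2.4
```

```bash
echo 'calls+=[[(5.2,.7),(5.6,.8),(5.8,.8),(5.9,.8),(6,.7),(6.1,.7)]]'>>hist.py
python3 -c "from plan import *;analyse()"
```

```text
t 10.50 meas u -0.0556 z 0.3473 fu -4.55 fl 2.54 fz 1.92 lat -0.0005 cmd end [10.5    -0.0563  0.3474]
m,fr,lag [0.89 0.24 0.03] th 0.107 v 63 mm/s c 30.1 F 4.51 res [-0.04 -0.46 -0.46  1.01 -0.19 -0.12  0.18  0.49 -0.28 -0.22]
3.8 -0.1 0.12 63 4.37
6.3 -0.5 0.133 64 4.36
6.4 -0.4 0.146 65 4.34
6.5 -0.4 0.159 66 4.32
6.6 -0.3 0.173 67 4.3
6.7 -0.2 0.186 68 4.29
6.9 -0.1 0.2 69 4.27
7.0 -0.0 0.215 70 4.25
7.1 0.1 0.229 71 4.23
7.2 0.2 0.244 73 4.21
7.4 0.3 0.259 74 4.19
7.5 0.4 0.274 75 4.17
```

>>> {"name": "send_rows", "arguments": {
  "series": [
    [[0.006,0,-0.0003],0],
    [[0.0063,0,-0.0004],0],
    [[0.0064,0,-0.0004],0],
    [[0.0065,0,-0.0004],0],
    [[0.0066,0,-0.0003],0],
    [[0.0067,0,-0.0002],0]
  ]
}}

```text
time_s: 11.1
ee_pos: [0.5422, -0.0423, 0.3494]
orientation: [180.0, 0.0, 76.7]
wrist_force: [1.5, -4.8, 2.4]
grip_width: -0.0003
grip_force: 2.4
```

```bash
echo 'calls+=[[(6,.3),(6.3,.4),(6.4,.4),(6.5,.4),(6.6,.3),(6.7,.2)]]'>>hist.py
python3 -c "from plan import *;analyse(16)"
```

```text
t 11.10 meas u -0.0170 z 0.3494 fu -4.35 fl 2.53 fz 2.43 lat -0.0006 cmd end [11.1    -0.0178  0.3494]
m,fr,lag [0.85 0.33 0.03] th 0.185 v 68 mm/s c 29.7 F 4.46 res [-0.06 -0.49 -0.49  0.99 -0.2  -0.11  0.21  0.55 -0.19 -0.1  -0.27]
4.1 -0.0 0.199 68 4.27
6.9 -0.0 0.213 69 4.25
7.0 0.1 0.227 70 4.23
7.0 0.2 0.241 71 4.21
7.2 0.3 0.256 72 4.19
7.3 0.4 0.271 73 4.18
7.4 0.5 0.286 74 4.16
7.5 0.6 0.301 75 4.14
7.6 0.8 0.316 76 4.13
7.7 0.9 0.332 78 4.11
7.9 1.0 0.348 79 4.1
8.0 1.2 0.364 80 4.1
8.2 1.4 0.381 82 4.1
8.3 1.5 0.398 83 4.1
8.4 1.7 0.415 85 4.1
2.5 0.5 0.42 0 4.1
```

>>> {"name": "send_rows", "arguments": {
  "series": [
    [[0.0065,0,0],0],
    [[0.0068,0,0],0],
    [[0.0069,0,0.0001],0],
    [[0.007,0,0.0002],0],
    [[0.0072,0,0.0003],0]
  ]
}}

```text
time_s: 11.6
ee_pos: [0.5502, -0.0087, 0.3488]
orientation: [180.0, 0.0, 76.7]
wrist_force: [2.4, -4.9, 3.5]
grip_width: 0.0002
grip_force: 2.3
```

```bash
echo 'calls+=[[(6.5,0),(6.8,0),(6.9,-.1),(7,-.2),(7.2,-.3)]]'>>hist.py
python3 -c "from plan import *;analyse(12)"
```

```text
t 11.60 meas u 0.0175 z 0.3488 fu -4.26 fl 3.44 fz 3.53 lat -0.0006 cmd end [11.6     0.0166  0.3488]
m,fr,lag [0.78 0.46 0.04] th 0.253 v 72 mm/s c 30.1 F 4.51 res [-0.1  -0.56 -0.56  0.95 -0.22 -0.1   0.26  0.62 -0.08  0.07 -0.05 -0.5 ]
3.6 0.2 0.268 72 4.18
7.2 0.5 0.282 72 4.16
7.3 0.6 0.297 73 4.15
7.3 0.7 0.312 73 4.13
7.4 0.8 0.327 74 4.12
7.5 0.9 0.342 75 4.1
7.6 1.1 0.358 76 4.1
7.7 1.2 0.373 77 4.1
7.8 1.4 0.389 78 4.1
7.9 1.5 0.406 80 4.1
7.1 1.5 0.42 0 4.1
0.0 -0.0 0.42 0 4.1
```

>>> {"name": "send_rows", "arguments": {
  "series": [
    [[0.0064,0,0.0004],0],
    [[0.007,0,0.0005],0],
    [[0.0072,0,0.0006],0],
    [[0.0073,0,0.0007],0],
    [[0.0074,0,0.0008],0]
  ]
}}

```text
time_s: 12.1
ee_pos: [0.5582, 0.0257, 0.3457]
orientation: [-180.0, 0.0, 76.7]
wrist_force: [0.7, -4.7, 3.4]
grip_width: -0.0001
grip_force: 2.2
```

```bash
echo 'calls+=[[(6.4,-.4),(7,-.5),(7.2,-.6),(7.3,-.7),(7.4,-.8)]]'>>hist.py
python3 -c "from plan import *;analyse(8)"
```

```text
t 12.10 meas u 0.0528 z 0.3457 fu -4.38 fl 1.75 fz 3.38 lat -0.0007 cmd end [12.1     0.0519  0.3458]
m,fr,lag [0.71 0.59 0.04] th 0.324 v 75 mm/s c 30.2 F 4.53 res [-0.16 -0.65 -0.65  0.89 -0.26 -0.11  0.29  0.7   0.04  0.24  0.18 -0.22
 -0.69]
3.3 0.6 0.339 75 4.13
7.3 1.0 0.354 74 4.1
7.5 1.2 0.369 74 4.1
7.5 1.3 0.384 75 4.1
7.5 1.4 0.4 75 4.1
7.6 1.5 0.415 76 4.1
2.3 0.5 0.42 0 4.1
0.0 -0.0 0.42 0 4.1
```

>>> {"name": "send_rows", "arguments": {
  "series": [
    [[0.0068,0,0.0008],0],
    [[0.007,0,0.001],0],
    [[0.004,0,0.001],0],
    [[0.001,0,0],0],
    [[-0.003,0,0],0],
    [[-0.006,0,0],0],
    [[-0.006,0,0],0],
    [[-0.006,0,0],0],
    [[-0.006,0,0],0],
    [[-0.006,0,0],0],
    [[-0.006,0,0],0],
    [[-0.006,0,0],0],
    [[-0.006,0,0],0],
    [[0,0,0],0],
    [[0,0,0],0],
    [[0,0,0],0],
    [[0,0,0],0],
    [[0,0,0],0]
  ]
}}

```text
time_s: 13.9
ee_pos: [0.5508, -0.006, 0.343]
orientation: [180.0, -0.0, 76.7]
wrist_force: [-0.9, -0.2, 0.2]
grip_width: -0.0001
grip_force: 0.0
```

Run:
```python
from h import *
import cv2
print(st())
x,y,yaw=rail();d=np.array([-np.sin(yaw),np.cos(yaw)])
I=[]
for c in("side","top"):
    I.append(robot.capture(c)["image"])
    for n in("carriage_deck","buffer_face"):
        for k in robot.pinpoint(c,n)[:1]: print(c,n,np.round((np.array(k["position"][:2])-[x,y])@d,4),np.round(k["position"],3),k["confidence"])
print(.472*np.sin(.42),face(.42,0))
cv2.imwrite("pics/b3.png",np.hstack([cv2.resize(I[0][80:380,120:420],(400,400)),cv2.resize(I[1][120:320,180:380],(400,400))]))
```

```text
{'t': 13.9, 'u': np.float64(0.020207782478261105), 'lat': np.float64(-0.0006468299411419497), 'z': np.float64(0.3429934458115067), 'yaw': np.float64(76.69633909452945), 'fu': np.float64(-0.4061331635596361), 'fl': np.float64(-0.8140682871087281), 'fz': np.float64(0.23162343043522396), 'g': -0.0001051495104615496}
side carriage_deck 0.1939 [0.592 0.163 0.113] 0.87
side buffer_face 0.0822 [0.563 0.055 0.183] 0.72
top carriage_deck 0.1961 [0.597 0.164 0.111] 0.97
top buffer_face 0.0828 [0.566 0.055 0.181] 0.59
0.1924629338441171 [0.08110106 0.18042244]
```

View pics/b3.png

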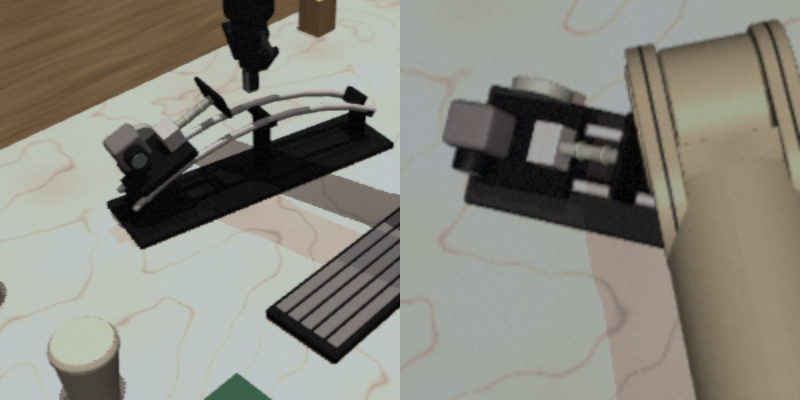

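The carriage is on the far stop: the deck is at 0.194 to 0.196 m along the rail, against 0.1925 m expected. The crops show the buffer free and the fingertips well behind and clear of the plate. I'll raise the tool, let it settle, and hand in.

>>> {"name": "send_rows", "arguments": {
  "series": [
    [[-0.01,0,0],0],
    [[-0.01,0,-0.01],0],
    [[0,0,-0.02],0],
    [[0,0,-0.02],0],
    [[0,0,-0.01],0],
    [[0,0,0],0],
    [[0,0,0],0],
    [[0,0,0],0],
    [[0,0,0],0],
    [[0,0,0],0]
  ]
}}

```text
time_s: 15.2
ee_pos: [0.546, -0.0257, 0.4024]
orientation: [-179.9, 0.0, 76.7]
wrist_force: [0.0, 0.2, -0.3]
grip_width: -0.0
grip_force: 0.0
```

```bash
python3 -c "
from h import *
robot.capture('side');k=robot.pinpoint('side','carriage_deck')[0];print(k['position']);print(robot.sign_off())"
```

```text
Traceback (most recent call last):
IndexError: list index out of range
```

```bash
python3 -c "
from bench import robot
robot.capture('top');print(robot.pinpoint('top','carriage_deck')[:1]);print(robot.sign_off())"
```

```text
[{'position': [0.5914, 0.1631, 0.1114], 'confidence': 0.8}]
the job is handed in; nothing more can be done
None
```

The carriage is at rest on the far stop with the buffer free and the arm clear, handed in at about 15 s; force readings (noisy) and the fitted model put the buffer at about 26–37 mm through the required stretch, and nothing on the desk was approached.

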